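# Clamp a gilt cover plate to the back board of its gluing stand

## Task

Take the brass-faced cover plate out of its rack and stand it fully down in the slot of the gluing stand, centred on the back board and with its embossed brass face outwards, away from the back board. Then take the spring clamp off the lath it is clipped to and clip it over the plate and the back board together, near the middle and pushed well down, so that it pinches the two together, and let go. Do not disturb the jar or the brush.

Things in the scene. Friction and masses are not known exactly. Their poses are not given: they have to be found in the camera images.
- plate: loose cover plate, 150 wide (its y) x 115 tall (its z) x 10 mm thick (its x), about 0.28 kg: dark wood with a brass sheet, raised border and round boss on its +x face. Starts upright in the plate rack's slot, its foot 12 mm above the table. Origin: centre of its underside.
- plate_top (a point): centre of the plate's top edge, 115 mm above its underside; the place to pinch it across its 10 mm thickness, with fingers on both broad faces
- plate_face (a point): middle of the embossed brass face, 5 mm to the plate's +x from its mid-plane
- stand: fixed wooden gluing stand, base 110 (x) x 180 (y) x 12 mm, with a slot along its y, a tall back board on the slot's -x side (two small gussets behind it) and a low lip on the +x side. The outside, to which the plate's brass face must look, is +x. Origin: centre of the underside, below the middle of the slot.
- stand_slot (a point): middle of the slot's floor, 12 mm above the table; axes as the stand's. The slot is 13 mm wide (x), open at its ends. Its lip is 12 mm thick, 150 mm wide, 28 mm above the slot floor, with a flared lead-in on top reaching 60 mm above the table and opening to 15 mm to +x of the slot's middle.
- stand_back_top (a point): middle of the back board's top edge, 95 mm above the table, 12.5 mm to -x of the slot's middle. The board is 12 mm thick (x) and 110 mm wide (y); a seated plate stands 32 mm higher than it.
- plate_rack: fixed rack, base 90 x 160 x 12 mm, with a slot 13 mm wide along its y between two lips 28 mm high with flared tops (highest 60 mm above the table). The plate starts in it with its axes along the rack's. Origin: centre of the underside. Plate rack and clamp rack may change sides.
- clamp_rack: fixed rack, base 100 x 180 x 15 mm, with an upright lath 8 mm thick (x), 180 mm long (y), top 100 mm above the table. The clamp starts clipped on top of it. Origin: centre of the underside.
- clamp_rack_top (a point): middle of the lath's top edge
- clamp: loose steel spring clamp like a big clothes-peg, 0.15 kg, 130 mm tall, 40 mm wide along its hinge (its y). Starts upright (z up), jaws down, clipped on the lath. Origin on the hinge axis. Two flat handles, 26 mm wide (y), rise about 60 mm above the hinge in a V along its x: about 66 mm across their tops on the lath, 54 mm on plate and board. Both halves swing equally.
- clamp_grip (a point): in the clamp's symmetry plane, 50 mm above the hinge, midway between the handles: squeeze here along the clamp's x (6 to 11 N) to open the jaws. At the stop the handles are parallel, 26 mm over their outer faces, and the jaws gape about 49 mm. Springs close it when released.
- clamp_saddle (a point): middle of the underside of the saddle, a block 18 (x) x 30 (y) mm under the hinge, 14 mm below the hinge axis; it rests on the lath's top at the start and comes to rest on the plate's top edge when the clamp is pushed fully down
- jaw_a (a point): centre of the round rubber jaw bar (5 mm radius, 40 mm long) on the clamp's +x side, 66 mm below the hinge, 52 mm below the saddle
- jaw_b (a point): the same on the clamp's -x side
- jar: bystander: amber glass jar with steel cap, 66 mm across, 95 mm tall, loose; origin under its centre
- brush: bystander: wooden brush 190 mm long lying on the table beyond the work, loose; origin under its middle
Not all that is in view belongs to the job. There is more than one size of the plate; the one meant has the size given above.

How it is judged:
By the outcome, as a careful person would: the job done as asked, in the order asked, and still so for the second after the job is handed in, with the robot touching nothing.
It also fails if it takes over 51 s, if anything falls off the work surface, if the arm or the gripper's body presses on something with over 40 N, if the wrist force passes 120 N, or if a joint passes its speed limit or range.

## Robot

A 7-joint arm with a two-finger parallel gripper is mounted at the origin on the work surface. World frame = base frame: x ahead of the robot, y to its left, z up, the work surface at z = 0. Lengths are in mm, angles in rad, forces in N, time in s.
With the tool pointing down it reaches from about 400 to 900 mm from the base axis. Payload 5.6 kg.
Tool frame: the origin (TCP) lies midway between the tips of the shut fingers; the grasp point (between the pads) lies 19 mm behind it; z points along the fingers, y is the line along which they close (so a half turn about z gives the same grasp; the last joint's range is limited). The gripper opens to 92 mm and grips with 3 to 60 N. Pads are 20 mm wide; open, the fingers measure 128 mm over their backs; the gripper's body (75 mm by 189 mm) begins 69 mm behind the grasp point.
Start: joints at [1.217, 0.468, -0.012, 1.603, 0.006, 1.071, -0.056], TCP at [198.742, -618.879, 214.592] pointing down, gripper open.
Joint ranges: [-2.53, 2.53], [-0.31, 2.02], [-1.57, 1.55], [0.28, 2.44], [-1.29, 4.43], [0.15, 1.84], [-2.92, 2.92]. Speed limits (rad/s): [2.57, 2.57, 3.14, 3.14, 3.14, 3.14, 3.14].

## Interface

Orientations are given as a rotation vector (axis times angle).
In Python, from cell import robot, grip, kin, viewer gives the robot as it stands. Calls block until the motion is done:
- robot.movep(position, orientation): joint-space move of the TCP to a pose.
- robot.servo_line(position, feed=150, rotation=None): straight line of the TCP; rotation=None keeps the orientation; feed is the mean speed in mm/s.
- robot.goto_joints(angles): joint-space move.
- grip(opening, newtons=None): opening from 0.0 (shut) to 1.0 (fully open); newtons is the grip in N (None keeps the last); returns when the fingers have stopped.
- robot.hold(seconds).
- kin.ik(position, orientation): joint angles nearest the present ones, or None.
- robot.observe(): the state.
- viewer.read_camera(name): name is "side" or "top"; returns the picture (384x512x3 uint8, red, green, blue); there is no depth.
- viewer.camera_info(name): a dict with "camera_matrix" (3x3 intrinsics, pixels), "R" (3x3) and "t" (3): a world point X has camera coordinates R X + t. Camera axes: x right, y down, z forward; pixel columns grow to the right and rows downward; lengths in mm; the calibration is good to about 2 mm. A picture is of the moment at which its call begins. camera_info takes no time and is no camera call.
A pose or a line that the arm cannot do raises robot.IKError and nothing moves.
- robot.job_done(): hands the job in; it is judged then, once.
Trained networks look in the newest picture that a camera, given by its name, has taken for a name from the list of things; names that differ only in an ending like _2 or _b are one class to them, and where a whole thing is asked for, a point or a joint stands for the part that bears it (a point fixed in the world has none). Each returns a list of dicts, best first, with "confidence" (0 to 1); they miss things now and then, are a little off and sometimes report something else, mostly with a low value. They report only what shows in the picture. A call takes as long as a camera call. They do not tell look-alikes from the thing itself.
- viewer.silhouettes(name, camera): "mask" (384x512 bool, what is visible of it).
- viewer.pinpoint(name, camera): "at" ([x, y, z] in mm, in the coordinates of the camera as it stood for that picture, good to about 4 mm: a listed point, or the origin of a listed thing).
The state is a dict: "t": time; "joints": joint angles; "joint_velocities": joint speeds; "joint_torque": joint torques, N m; "tcp_pos": TCP position; "tcp_rot": TCP orientation; "contact_force": force on the tool from outside, world axes, zero at the start; "wrist_torque": the same for the moment, N m; "grip_width": opening from 0.0 (shut) to 1.0 (fully open); "grip_force": force on a finger pad.
Only numpy, scipy, OpenCV 4.12 (cv2) and the standard library are available. Lean on these libraries where they do the work, as an engineer would, in place of code of your own. Each camera call takes 0.05 s, during which the arm holds its last target. There are 200 camera calls.

## Working session

There is one attempt and no reset: what is moved stays moved. The work goes in short steps, each a Python script; the robot and the scene stay as the last script left them, time stands still between calls to the robot, and variables do not carry over. Pictures are saved under pics/ and viewed, at most 10 in all, crops included, and the job is handed in when it is done.

```bash
ls; mkdir -p pics; cat > h.py <<'E'
import numpy as np, cv2
from cell import robot, grip, kin, viewer
from scipy.spatial.transform import Rotation as Ro
def world(p,cam):
    c=viewer.camera_info(cam); return np.array(c["R"]).T@(np.array(p)-np.array(c["t"]))
def proj(X,cam):
    c=viewer.camera_info(cam); q=np.array(c["camera_matrix"])@(np.array(c["R"])@np.array(X,float)+np.array(c["t"])); return q[:2]/q[2]
def down(yaw): # tool z down, tool y axis (closing) along world direction yaw
    y=np.array([np.cos(yaw),np.sin(yaw),0]); z=np.array([0,0,-1.]); x=np.cross(y,z)
    return Ro.from_matrix(np.c_[x,y,z]).as_rotvec()
E
python3 - <<'E'
from h import *
ims=[]
for c in("top","side"):
    im=viewer.read_camera(c); cv2.imwrite(f"pics/{c}0.png",im[:,:,::-1]); 
    ims.append(im)
    for n in["plate","plate_top","plate_face","stand","stand_slot","stand_back_top","plate_rack","clamp_rack","clamp_rack_top","clamp","clamp_grip","clamp_saddle","jaw_a","jaw_b","jar","brush"]:
        for d in viewer.pinpoint(n,c)[:3]:
            w=world(d["at"],c); print(c,n,round(d["confidence"],2),w.round(0),proj(w,c).round(0))
print(robot.observe()["t"], viewer.camera_info("top")["t"])
E
```

```text
pics
top plate 0.86 [534. 269.   7.] [204. 203.]
top plate 0.7 [707. 241.   0.] [212. 155.]
top plate 0.57 [342. 245.  -5.] [211. 259.]
top plate_top 0.83 [532. 268. 129.] [200. 197.]
top plate_top 0.82 [392. 499. 141.] [124. 243.]
top plate_top 0.73 [344. 247. 148.] [206. 257.]
top plate_face 0.86 [393. 488.  76.] [134. 244.]
top plate_face 0.78 [345. 251.  72.] [207. 258.]
top plate_face 0.58 [537. 271.  65.] [202. 199.]
top stand 0.96 [541.  10.  -0.] [280. 200.]
top stand 0.52 [ 508. -279.  102.] [371. 203.]
top stand_slot 0.61 [542.  15.  10.] [278. 199.]
top stand_back_top 0.57 [529.  15.  96.] [280. 199.]
top stand_back_top 0.56 [ 508. -287.  113.] [375. 203.]
top plate_rack 0.66 [533. 267.  11.] [205. 203.]
top plate_rack 0.57 [532. 283.   2.] [200. 204.]
top clamp_rack 0.93 [ 509. -279.   -7.] [363. 208.]
top clamp_rack_top 0.96 [ 511. -279.  100.] [371. 202.]
top clamp 0.58 [ 510. -286.  113.] [374. 202.]
top clamp_saddle 0.58 [ 505. -288.  103.] [374. 204.]
top jaw_a 0.63 [ 509. -286.   50.] [369. 205.]
top jaw_a 0.52 [ 499. -287.   47.] [370. 209.]
top jaw_a 0.42 [532. 28
[... 1150 characters left out ...]
3 [ 507. -285.   96.] [279. 127.]
side clamp 0.62 [ 507. -288.  114.] [279. 123.]
side clamp_grip 0.29 [538. 274.   7.] [263. 251.]
side clamp_grip 0.16 [544.  16.  10.] [266. 195.]
side clamp_saddle 0.77 [ 509. -287.   97.] [278. 126.]
side jaw_a 0.57 [531.  15.  92.] [269. 177.]
side jaw_a 0.54 [ 498. -283.   47.] [281. 137.]
side jaw_a 0.52 [ 516. -287.   43.] [276. 138.]
side jaw_b 0.57 [531.  15.  92.] [269. 177.]
side jaw_b 0.54 [ 498. -283.   47.] [281. 137.]
side jaw_b 0.52 [ 516. -287.   43.] [276. 138.]
side jar 0.75 [533. 269. 129.] [264. 224.]
side jar 0.68 [709. 238.  -2.] [212. 243.]
side brush 0.86 [ 739. -227.    1.] [221. 154.]
1.7 [ 106.41698684  554.77627733 1424.48466705]
```

View pics/top0.png

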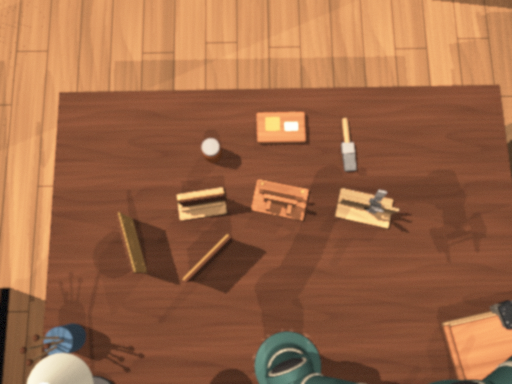

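View pics/side0.png

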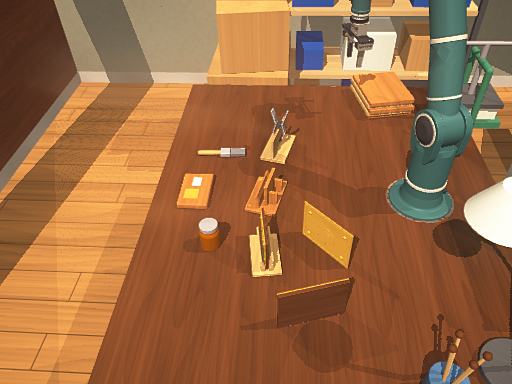

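```bash
python3 - <<'E'
from h import *
t=cv2.imread("pics/top0.png"); s=cv2.imread("pics/side0.png")
a=cv2.resize(t[170:235,165:415],None,fx=3.2,fy=3.2,interpolation=cv2.INTER_CUBIC)
b=[cv2.resize(s[y:y+72,x:x+52],None,fx=5,fy=5,interpolation=cv2.INTER_CUBIC) for y,x in((206,238),(160,240),(102,254))]
b=np.hstack(b); b=np.hstack([b,np.zeros((b.shape[0],800-b.shape[1],3),np.uint8)])if b.shape[1]<800 else b[:,:800]
cv2.imwrite("pics/crop1.png",np.vstack([a,b])[:600])
for c in("top","side"):
    for n in["plate","stand","plate_rack","clamp_rack","clamp"]:
        for d in viewer.silhouettes(n,c)[:3]:
            m=d["mask"].astype(np.uint8); p=cv2.findNonZero(m)
            print(c,n,round(d["confidence"],2),cv2.minAreaRect(p),m.sum())
            np.save(f"pics/{c}_{n}_{p[:,0,0].mean():.0f}.npy",m)
E
```

```text
top plate 0.58 ((201.96315002441406, 199.2144317626953), (9.437886238098145, 48.24519348144531), 82.64761352539062) 410
top plate 0.56 ((130.4117889404297, 242.64707946777344), (64.99954986572266, 16.97749137878418), 75.96376037597656) 969
top stand 0.72 ((279.8460693359375, 199.73875427246094), (52.78335952758789, 31.776071548461914), 11.768289566040039) 1663
top plate_rack 0.59 ((201.55418395996094, 203.66848754882812), (26.10162353515625, 46.81996536254883), 81.63410949707031) 810
top plate_rack 0.26 ((279.7121887207031, 199.509765625), (53.29023742675781, 32.407169342041016), 12.094757080078125) 1686
top clamp_rack 0.8 ((366.7153015136719, 208.473876953125), (60.48237228393555, 31.263460159301758), 10.437475204467773) 1526
top clamp 0.83 ((376.00006103515625, 201.50003051757812), (13.261951446533203, 24.816919326782227), 23.198591232299805) 256
top clamp 0.7 ((349.0, 144.0), (52.0, 14.0), 90.0) 510
top clamp 0.56 ((279.88067626953125, 199.81700134277344), (52.738685607910156, 31.828617095947266), 11.888657569885254) 1631
side plate 0.94 ((312.5400085449219, 303.1885070800781), (34.03069305419922, 78.99982452392578), 78.02386474609375) 2376
side plate 0.77 ((264.3960876464844, 234.96038818359375), (44.179649353027344, 6.169230937957764), 84.2894058227539) 193
side plate 0.64 ((327.57257080078125, 232.77130126953125), (73.52076721191406, 32.29521560668945), 38.1572265625) 1911
side stand 0.68 ((267.01983642578125, 191.66714477539062), (31.1998291015625, 49.94231033325195), 19.79887580871582) 1228
side plate_rack 0.59 ((265.2877502441406, 251.88209533691406), (49.16298294067383, 30.225135803222656), 85.36454010009766) 1142
side clamp_rack 0.69 ((278.396484375, 146.7458953857422), (25.660268783569336, 35.60423278808594), 22.833650588989258) 818
side clamp 0.49 ((278.5, 125.0), (32.0, 15.0), 90.0) 209
```

View pics/crop1.png

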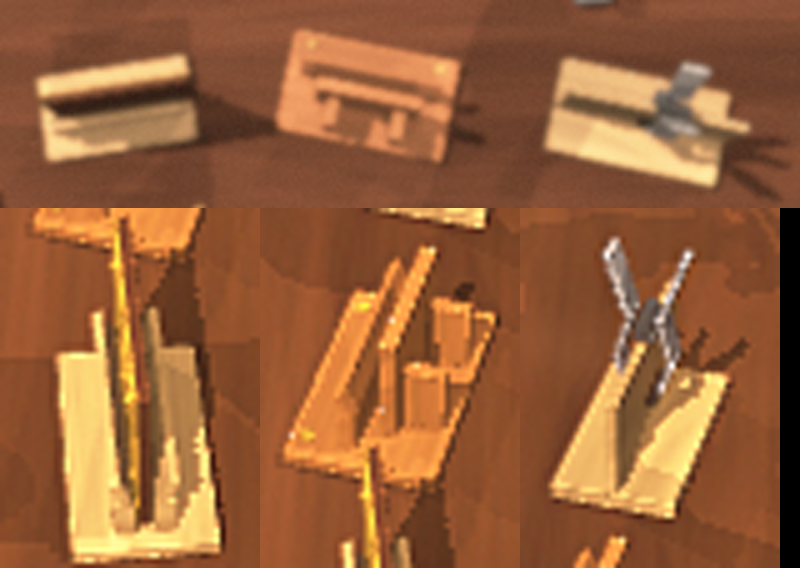

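```bash
cat > fit.py <<'E'
from h import *
from scipy.optimize import minimize
def box(x0,x1,y0,y1,z0,z1): return np.array([[x,y,z] for x in(x0,x1) for y in(y0,y1) for z in(z0,z1)],float)
lip=lambda s:[box(*sorted((s*6.5,s*18.5)),-75,75,12,40),box(*sorted((s*12,s*20)),-75,75,38,60)]
BASE={"stand":[box(-55,55,-90,90,0,12),box(-18.5,-6.5,-55,55,12,95)]+lip(1),
"plate_rack":[box(-45,45,-80,80,0,12),box(-5,5,-75,75,12,127)]+lip(1)+lip(-1),
"clamp_rack":[box(-50,50,-90,90,0,15),box(-4,4,-90,90,15,100)]}
def render(n,p,cam,S=4):
    c,s=np.cos(p[2]),np.sin(p[2]); ci=viewer.camera_info(cam); K,R,t=(np.array(ci[k],float) for k in("camera_matrix","R","t"))
    im=np.zeros((384*S,512*S),np.uint8)
    for b in BASE[n]:
        w=b@np.array([[c,s,0],[-s,c,0],[0,0,1]])+[p[0],p[1],0]
        q=(w@R.T+t)@K.T; q=(q[:,:2]/q[:,2:]+.5)*S-.5
        h=cv2.convexHull(q.astype(np.float32)); cv2.fillConvexPoly(im,np.round(h*16).astype(np.int32),255,shift=4)
    return cv2.resize(im,(512,384),interpolation=cv2.INTER_AREA)/255.
def fit(n,p0,masks,ign):
    f=lambda p:sum((np.abs(render(n,p,c)-m)*~ign[c]).sum() for c,m in masks.items())
    r=minimize(f,p0,method="Nelder-Mead",options=dict(initial_simplex=[p0]+[np.add(p0,d) for d in([8,0,0],[0,8,0],[0,0,.08])],xatol=.05,fatol=.2,maxiter=150))
    return r.x,r.fun
E
python3 - <<'E'
from fit import *
import glob
def load(c,n,u):
    return np.load([g for g in glob.glob(f"pics/{c}_{n}_*.npy") if abs(int(g.split("_")[-1][:-4])-u)<8][0])
cl={"top":load("top","clamp",376),"side":load("side","clamp",278)}
for n,p0,u in(("stand",[542,14,-.2],(280,267)),("plate_rack",[534,269,.1],(202,265)),("clamp_rack",[510,-278,-.2],(367,278))):
  for cams in(("top","side"),("top",),("side",)):
    M={};I={}
    for c in cams:
        m=load(c,n,u[c=="side"])
        if n=="plate_rack": m=m|load(c,"plate",u[c=="side"])
        M[c]=m; I[c]=cv2.dilate(cl[c],np.ones((5,5)))>0 if n=="clamp_rack" else np.zeros(m.shape,bool)
    x,f=fit(n,p0,M,I); print(n,cams,x.round(3),round(f),sum(m.sum() for m in M.values()))
E
```

```text
stand ('top', 'side') [ 5.41609e+02  9.85900e+00 -2.20000e-01] 144 2891
stand ('top',) [ 5.41003e+02  9.51700e+00 -2.19000e-01] 57 1663
stand ('side',) [ 5.41873e+02  1.21580e+01 -2.15000e-01] 73 1228
plate_rack ('top', 'side') [5.32508e+02 2.80504e+02 1.31000e-01] 484 2354
plate_rack ('top',) [5.32004e+02 2.75862e+02 1.23000e-01] 94 1212
plate_rack ('side',) [5.33065e+02 2.84218e+02 1.29000e-01] 317 1142
clamp_rack ('top', 'side') [ 5.06857e+02 -2.76846e+02 -2.20000e-01] 125 2344
clamp_rack ('top',) [ 5.06758e+02 -2.76945e+02 -2.30000e-01] 66 1526
clamp_rack ('side',) [ 5.12118e+02 -2.64846e+02 -7.30000e-02] 32 818
```

```bash
python3 - <<'E'
from h import *
th=.127; u=np.array([-np.sin(th),np.cos(th),0])
c0=np.array([534,269.5,127.])
for k in(75,0,-75): print(k,proj(c0+k*u,"top").round(1),proj(c0+k*u,"side").round(1))
for k in(80,-80): print("base",k,proj(np.array([534,277,12])+k*u,"top").round(1),proj(np.array([534,277,12])+k*u,"side").round(1))
# back-project top ends at z=127
ci=viewer.camera_info("top");K,R,t=(np.array(ci[k],float) for k in("camera_matrix","R","t"))
C=-R.T@t
def bp(px,z):
    d=R.T@np.linalg.inv(K)@[px[0],px[1],1]; return C+d*(z-C[2])/d[2]
for q in((38,92),(188,67)): print(bp((165+q[0]/3.2,170+q[1]/3.2),127).round(1))
th=-.22
for c in((508,-287,114),(507,-285,100)):
    print("clamp lath coord y", (np.array(c[:2])-[508.5,-277])@[-np.sin(th),np.cos(th)],(np.array(c[:2])-[508.5,-277])@[np.cos(th),np.sin(th)])
for p,y in(((534,269,101),.127),((541,10,120),-.22),((508,-287,145),-.22)):
    for a in(0,np.pi):
        for z in(0,180):
            q=kin.ik(np.array(p)+[0,0,z],down(y+a)); print(p,a,z,None if q is None else np.round(q,2))
E
```

```text
75 [176.1 200.2] [266.1 243.8]
0 [199.7 196.9] [264.2 224.5]
-75 [223.2 193.5] [262.5 206.8]
base 80 [178.4 206.1] [266.5 272. ]
base -80 [224.8 199.4] [262.8 232.2]
[529.2 341.6 127. ]
[551.7 193.3 127. ]
clamp lath coord y -9.86808930484649 1.6943475061433904
clamp lath coord y -8.134524029266148 0.28199081065104625
(534, 269, 101) 0 0 [ 0.23  0.85 -1.12  1.77  0.86  1.1  -1.06]
(534, 269, 101) 0 180 [ 0.19  0.52 -1.    1.62  0.45  1.26 -0.76]
(534, 269, 101) 3.141592653589793 0 [ 0.31  1.03 -1.33  1.77  1.06  1.27  1.96]
(534, 269, 101) 3.141592653589793 180 [ 0.33  0.7  -1.32  1.61  0.69  1.38  2.2 ]
(541, 10, 120) 0 0 [ 0.39  0.49 -0.6   1.92  0.36  0.84 -0.61]
(541, 10, 120) 0 180 [ 0.49  0.28 -0.69  1.74  0.19  1.19 -0.47]
(541, 10, 120) 3.141592653589793 0 [ 0.83  0.89 -1.33  1.9   0.96  1.18  2.06]
(541, 10, 120) 3.141592653589793 180 [ 0.87  0.54 -1.3   1.72  0.53  1.31  2.38]
(508, -287, 145) 0 0 [ 0.74  0.47 -0.37  1.81  0.21  0.9   0.06]
(508, -287, 145) 0 180 [ 0.77  0.3  -0.39  1.62  0.12  1.25  0.14]
(508, -287, 145) 3.141592653589793 0 [ 0.27  0.44  0.24  1.84 -0.13  0.87 -2.79]
(508, -287, 145) 3.141592653589793 180 [ 0.36  0.26  0.13  1.65 -0.03  1.24 -2.87]
```

```bash
cat >> h.py <<'E'
def st(m=""):
    o=robot.observe(); print(m,round(o["t"],2),np.round(o["tcp_pos"],1),"F",np.round(o["contact_force"],1),"T",np.round(o["wrist_torque"],2),"w",round(o["grip_width"],3),"gf",np.round(o["grip_force"],1)); return o
E
python3 - <<'E'
from h import *
r=down(.127)
robot.movep([534.5,269.5,200],r); st()
grip(.5)
robot.servo_line([534.5,269.5,101],feed=120); st()
grip(0.0,5); st("closed5")
E
```

```text
5.52 [535.  268.6 199.9] F [ 0.1  0.3 -0.1] T [-0.05 -0.02  0.01] w 1.003 gf 0.0
 7.3 [534.9 270.  101.7] F [-0.4 -1.1  0.1] T [ 0.03 -0.05 -0.01] w 0.499 gf 0.0
closed5 7.92 [534.6 269.5 101.1] F [ 0.7 -1.   0.9] T [-0.16 -0.12  0.07] w 0.107 gf 5.0
```

```bash
python3 - <<'E'
from h import *
grip(0.0,35); st("g35")
robot.servo_line([534.5,269.5,215],feed=150); st("lift")
th=-.22; c,s=np.cos(th),np.sin(th)
p=np.array([542,12])+3*np.array([c,s])
robot.servo_line([*p,215],feed=200,rotation=down(th)); o=st("above")
for cam in("top","side"):
    im=viewer.read_camera(cam); cv2.imwrite(f"pics/{cam}1.png",im[:,:,::-1])
    for n in("plate","plate_top","plate_face","stand","stand_slot","stand_back_top"):
        for d in viewer.pinpoint(n,cam)[:4]:
            w=world(d["at"],cam)
            if abs(w[1])<100: print(cam,n,round(d["confidence"],2),w.round(1))
a=cv2.imread("pics/top1.png")[165:235,240:320]; b=cv2.imread("pics/side1.png")[90:230,220:320]
a=cv2.resize(a,(400,350),interpolation=cv2.INTER_CUBIC); b=cv2.resize(b,(400,560),interpolation=cv2.INTER_CUBIC)
a=np.vstack([a,np.zeros((210,400,3),np.uint8)]); cv2.imwrite("pics/crop2.png",np.hstack([a,b]))
E
```

```text
g35 8.14 [534.6 269.5 101.1] F [-0.6 -0.4  2.1] T [-0.13 -0.11 -0.07] w 0.102 gf 35.0
lift 9.05 [534.  268.9 213.9] F [ 0.1 -0.6 -3.1] T [-0.03 -0.11  0.01] w 0.106 gf 35.0
above 10.49 [544.8  12.9 215.1] F [ 0.2 -0.2 -3.2] T [ 0.01 -0.06  0.02] w 0.103 gf 35.0
top plate 0.55 [543.1  11.3 126.3]
top plate_top 0.46 [543.6  13.3 123.2]
top plate_face 0.62 [544.9   9.6 179.2]
top stand 0.72 [540.5  12.4  -1.1]
top stand_slot 0.77 [540.7  13.9  11.3]
top stand_back_top 0.77 [530.3  15.9  95.3]
side plate 0.87 [546.7  14.5 120.1]
side plate_top 0.7 [546.3   7.8 241.9]
side plate_face 0.79 [547.3  10.  183.8]
side stand 0.77 [538.6  15.5  -3. ]
side stand_slot 0.73 [547.9  13.3  12. ]
side stand_back_top 0.96 [533.   10.7  90. ]
```

View pics/crop2.png

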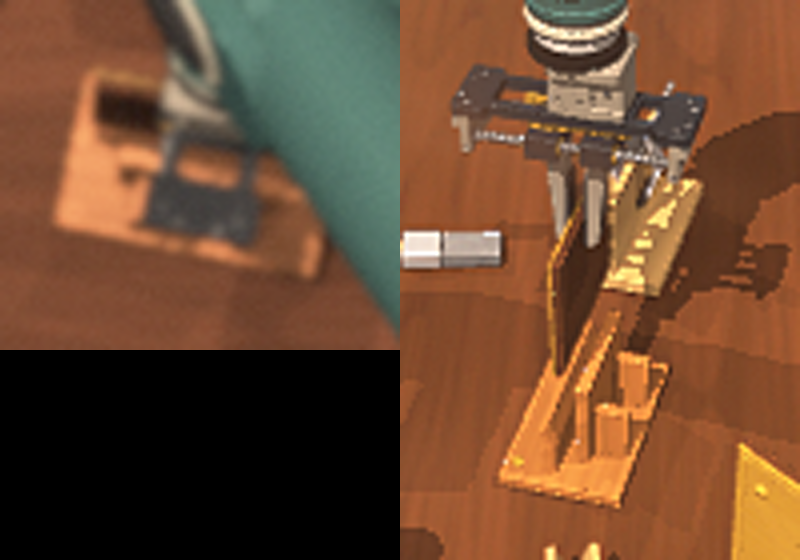

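```bash
cat > ins.py <<'E'
from h import *
th=-.22; X=np.array([np.cos(th),np.sin(th)]); Y=np.array([-np.sin(th),np.cos(th)])
E
python3 - <<'E'
from ins import *
S=np.array([542,12])+1.5*Y
for z,off,f in((150,3.5,120),(138,3,60),(128,1.5,50),(120,.5,40)):
    robot.servo_line([*(S+off*X),z],feed=f); o=st(); F=o["contact_force"]
    print("  Fx,Fy local",round(F[:2]@X,1),round(F[:2]@Y,1))
    if abs(F[:2]@X)>12 or F[2]>10: print("stop");break
E
```

```text
11.88 [546.2  13.1 150.4] F [-0.4  0.4 -3. ] T [-0.01 -0.12 -0.  ] w 0.106 gf 35.0
  Fx,Fy local -0.5 0.3
 12.23 [545.   12.7 137.8] F [ 0.1 -0.3 -3.1] T [ 0.01 -0.08  0.06] w 0.108 gf 35.0
  Fx,Fy local 0.1 -0.3
 12.58 [543.5  13.1 127.6] F [ 0.5 -0.1 -2.5] T [-0.04 -0.04 -0.01] w 0.105 gf 35.0
  Fx,Fy local 0.5 0.0
 12.93 [542.6  13.3 119.7] F [ 0.2 -0.8 -3.3] T [-0.07 -0.04  0.  ] w 0.108 gf 35.0
  Fx,Fy local 0.4 -0.7
```

```bash
python3 - <<'E'
from ins import *
S=np.array([542,12])+1.5*Y
for z in(112,106,103,101.5,100.5,99.5,98.5):
    robot.servo_line([*(S+.5*X),z],feed=30); o=st(); F=o["contact_force"]
    print("  local",round(F[:2]@X,1),round(F[:2]@Y,1))
    if abs(F[:2]@X)>15 or F[2]>6: print("stop");break
E
```

```text
13.35 [542.7  13.4 111.8] F [ 0.4  0.1 -2.2] T [-0.01 -0.1   0.04] w 0.103 gf 35.0
  local 0.3 0.1
 13.7 [542.6  13.4 105.8] F [ 0.6  0.7 -2.7] T [ 0.01 -0.02 -0.02] w 0.104 gf 35.0
  local 0.5 0.8
 13.95 [542.7  13.3 102.8] F [-0.1 -0.7 -3.1] T [-0.03 -0.03  0.  ] w 0.108 gf 35.0
  local 0.1 -0.7
 14.2 [542.8  13.4 101.5] F [-0.5  0.5 -3.2] T [-0.05 -0.06 -0.  ] w 0.109 gf 35.0
  local -0.6 0.4
 14.45 [543.2  13.4 101.1] F [-1.4 -0.2  4.5] T [-0.15  0.36  0.07] w 0.107 gf 35.0
  local -1.3 -0.5
 14.7 [543.4  13.3 101.1] F [-4.5 -1.  13. ] T [-0.3   1.14  0.01] w 0.108 gf 35.0
  local -4.2 -2.0
stop
```

```bash
python3 - <<'E'
from ins import *
grip(.35); st("rel")
p=robot.observe()["tcp_pos"]
robot.servo_line([p[0],p[1],230],feed=200)
grip(1.0)
robot.movep([507.5,-286,260],down(th)); st()
for cam in("top","side"):
    im=viewer.read_camera(cam); cv2.imwrite(f"pics/{cam}2.png",im[:,:,::-1])
    for n in("plate","plate_top","plate_face","stand","stand_slot","stand_back_top","clamp","clamp_saddle","clamp_grip","clamp_rack_top"):
        for d in viewer.pinpoint(n,cam)[:4]:
            w=world(d["at"],cam)
            if w[1]<100: print(cam,n,round(d["confidence"],2),w.round(1))
a=cv2.imread("pics/top2.png")[165:235,240:320]; b=cv2.imread("pics/side2.png")[70:220,220:320]
a=cv2.resize(a,(400,350),interpolation=cv2.INTER_CUBIC); b=cv2.resize(b,(400,600),interpolation=cv2.INTER_CUBIC)
a=np.vstack([a,np.zeros((250,400,3),np.uint8)]); cv2.imwrite("pics/crop3.png",np.hstack([a,b]))
E
```

```text
rel 15.21 [542.7  13.3  99.3] F [-0.8 -0.   0.5] T [-0.03 -0.08  0.01] w 0.346 gf 0.0
 18.14 [ 508.1 -284.   260.1] F [ 0.2  0.3 -0.9] T [-0.02 -0.1   0.04] w 1.002 gf 0.0
top plate 0.62 [540.8  12.6  10.3]
top plate_top 0.76 [540.2  14.7 128.8]
top plate_face 0.5 [543.   11.7  66.7]
top stand 0.75 [5.415e+02 9.800e+00 3.000e-01]
top stand_slot 0.56 [540.3  14.4  12.8]
top stand_slot 0.19 [540.1  11.1  -1.1]
top stand_back_top 0.77 [531.5  16.9  94.8]
top clamp 0.58 [543.7  12.9  12.3]
top clamp 0.57 [ 509.8 -285.7  112.4]
top clamp_saddle 0.51 [ 507.5 -286.4  102.4]
top clamp_grip 0.71 [ 504.9 -290.6  162.7]
top clamp_rack_top 0.92 [ 510.5 -277.4  100.1]
side plate 0.85 [546.2  16.    9.3]
side plate_top 0.68 [ 736.7 -230.7    1.3]
side plate_top 0.65 [540.8  13.9 125.9]
side plate_face 0.62 [547.6  12.3  69.2]
side plate_face 0.3 [543.7  15.7 129.2]
side stand 0.89 [540.5  14.7  -1.2]
side stand 0.51 [542.9  12.7 129.3]
side stand_slot 0.89 [542.7  13.2   8.9]
side stand_back_top 0.62 [ 741.  -227.8    3.1]
side stand_back_top 0.61 [531.4  14.2  89.4]
side stand_back_top 0.56 [541.8  16.6  12. ]
side clamp 0.62 [ 503.2 -288.2  110.1]
side clamp 0.38 [ 503.6 -286.6  163.2]
side clamp_saddle 0.62 [ 505.8 -283.9   95.1]
side clamp_saddle 0.6 [543.1  14.1  13.5]
side clamp_grip 0.49 [ 504.7 -285.5  158.6]
side clamp_rack_top 0.87 [ 510.1 -276.7   91.3]
side clamp_rack_top 0.73 [ 517.4 -284.5   46.3]
side clamp_rack_top 0.47 [543.4  14.   13.6]
```

View pics/crop3.png

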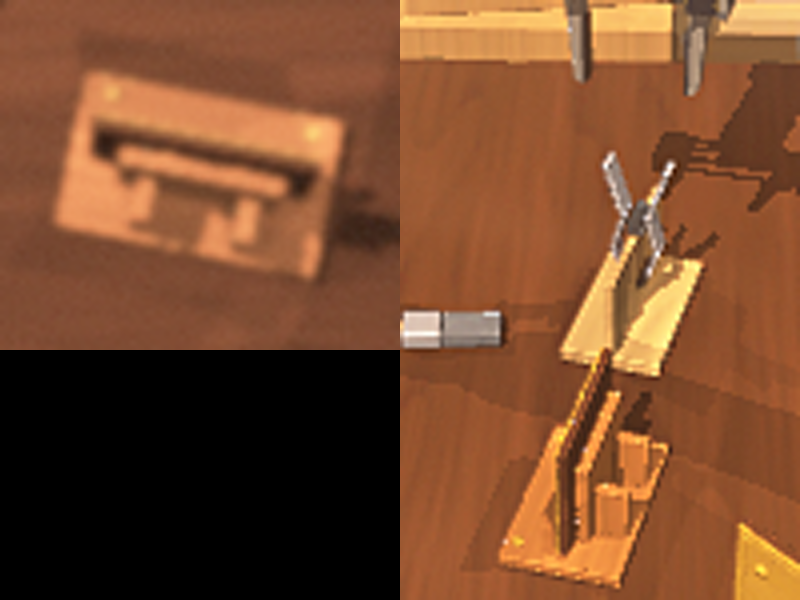

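```bash
python3 - <<'E'
from ins import *
robot.servo_line([506.5,-286.5,145],feed=130); st()
grip(.6,10); st("0.6")
grip(0,12); st("12N")
E
```

```text
20.27 [ 507.2 -286.6  145.8] F [-0.4 -0.1  0.3] T [-0.05 -0.12  0.04] w 1.0 gf 0.0
0.6 20.97 [ 508.  -286.9  147.2] F [-2.   1.6 11. ] T [ 0.06  0.28 -0.06] w 0.6 gf 9.0
12N 21.56 [ 508.6 -287.1  148.4] F [-2.4  0.6 17.8] T [ 0.09  0.64 -0.09] w 0.328 gf 12.0
```

```bash
python3 - <<'E'
from ins import *
grip(0,25); o=st("25N")
p=np.array(o["tcp_pos"])
robot.servo_line([506.5,-286.5,155],feed=30); st()
robot.servo_line([506.5,-286.5,270],feed=130); st("lift")
for cam in("top","side"):
    im=viewer.read_camera(cam); cv2.imwrite(f"pics/{cam}3.png",im[:,:,::-1])
    for n in("clamp","clamp_saddle","clamp_grip","jaw_a"):
        for d in viewer.pinpoint(n,cam)[:4]:
            w=world(d["at"],cam)
            if w[1]<-100: print(cam,n,round(d["confidence"],2),w.round(1))
b=cv2.imread("pics/side3.png")[40:160,230:330]
cv2.imwrite("pics/crop4.png",cv2.resize(b,(500,600),interpolation=cv2.INTER_CUBIC))
E
```

```text
25N 21.78 [ 507.2 -286.7  148.3] F [-5.2  2.1 20.7] T [ 0.44  1.7  -0.1 ] w 0.277 gf 25.0
 22.27 [ 506.3 -286.5  154.7] F [-0.9  0.8 -1. ] T [-0.02 -0.08  0.05] w 0.277 gf 24.9
lift 23.3 [ 505.9 -286.4  269.1] F [ 0.3  0.1 -2.1] T [-0.05 -0.13  0.03] w 0.275 gf 24.9
top clamp 0.65 [ 511.6 -285.7  234.6]
top clamp_saddle 0.55 [ 506.5 -288.5  225. ]
top clamp_grip 0.77 [ 507.5 -292.7  282.3]
top jaw_a 0.7 [ 478.2 -279.4  174.2]
top jaw_a 0.5 [ 532.4 -290.5  176.6]
side clamp 0.55 [ 507.8 -284.3  234.3]
side clamp_saddle 0.59 [ 504.4 -283.6  215.2]
side clamp_grip 0.66 [ 506.8 -283.7  278.1]
side jaw_a 0.59 [ 537.7 -292.2  170.7]
side jaw_a 0.52 [ 479.5 -277.2  175.6]
```

View pics/crop4.png

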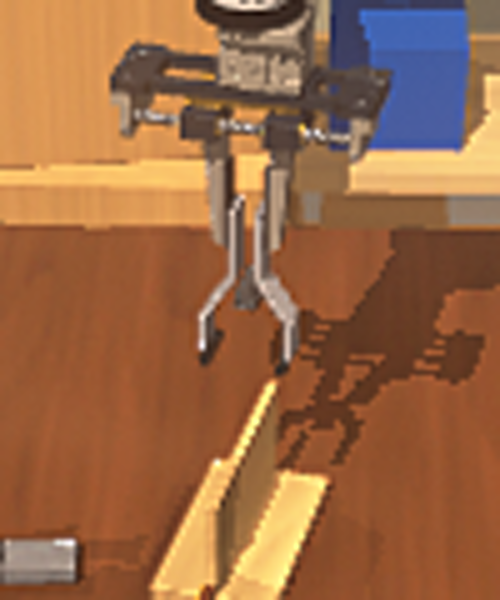

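```bash
python3 - <<'E'
from ins import *
P=np.array([542.2,13.3])-7.3*X
robot.servo_line([*P,275],feed=200); st("above")
robot.servo_line([*P,195],feed=100); st("195")
for z in(186,181,178,176.5,175,174,173,172):
    robot.servo_line([*P,z],feed=40); o=st(); F=o["contact_force"]
    if F[2]>5 or np.hypot(*F[:2])>10: print("stop");break
im=viewer.read_camera("side"); cv2.imwrite("pics/side4.png",im[:,:,::-1])
cv2.imwrite("pics/crop5.png",cv2.resize(im[100:220,220:320,::-1],(500,600),interpolation=cv2.INTER_CUBIC))
E
```

```text
above 25.47 [535.   13.8 274.8] F [ 0.4 -0.8 -1.2] T [-0.01 -0.08  0.  ] w 0.278 gf 24.9
195 26.42 [535.5  15.1 195.6] F [-0.8  1.3 -2.1] T [-0.01 -0.03 -0.  ] w 0.275 gf 24.9
 26.79 [534.9  14.8 185.8] F [ 0.3  0.6 -1.9] T [-0.02 -0.05 -0.03] w 0.276 gf 24.9
 27.07 [534.9  14.9 180.7] F [-0.1  0.3 -0.5] T [-0.05 -0.05 -0.04] w 0.278 gf 24.9
 27.32 [535.   14.9 177.8] F [ 0.6 -0.1 -1.5] T [-0.05 -0.07 -0.02] w 0.278 gf 24.9
 27.57 [535.1  14.9 176.4] F [ 0.3  0.2 -0.8] T [-0.06 -0.07 -0.05] w 0.278 gf 24.9
 27.82 [535.5  15.  175.5] F [-0.2 -0.8  3.3] T [-0.13  0.    0.03] w 0.276 gf 25.0
 28.07 [536.3  14.9 175.4] F [-1.2 -0.7  9.4] T [-0.35  0.14  0.02] w 0.277 gf 25.0
stop
```

View pics/crop5.png

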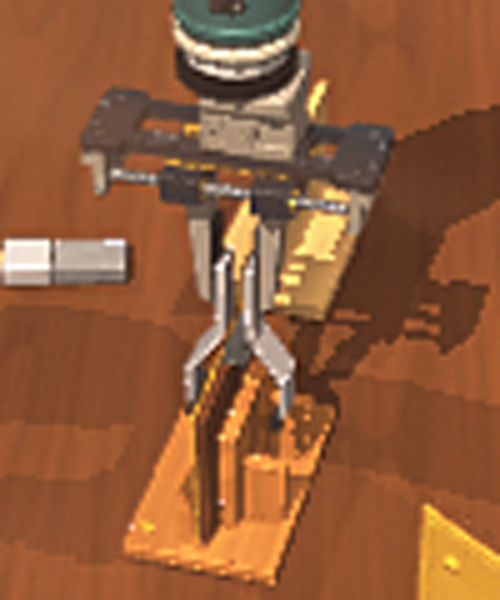

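```bash
python3 - <<'E'
from ins import *
for g in(.34,.42,.5,.58,.75,.95): grip(g); st(g)
p=robot.observe()["tcp_pos"]
robot.servo_line([p[0],p[1],300],feed=130); st("up")
robot.movep([350,-200,330],down(th)); st("away")
for cam in("top","side"):
    im=viewer.read_camera(cam); cv2.imwrite(f"pics/{cam}5.png",im[:,:,::-1])
    for n in("clamp","clamp_saddle","jaw_a","plate","plate_top","jar","brush"):
        for d in viewer.pinpoint(n,cam)[:3]:
            w=world(d["at"],cam); print(cam,n,round(d["confidence"],2),w.round(1))
a=cv2.imread("pics/top5.png")[165:235,240:320]; b=cv2.imread("pics/side5.png")[110:220,220:300]
a=cv2.resize(a,(400,350),interpolation=cv2.INTER_CUBIC); b=cv2.resize(b,(400,550),interpolation=cv2.INTER_CUBIC)
a=np.vstack([a,np.zeros((200,400,3),np.uint8)]); cv2.imwrite("pics/crop6.png",np.hstack([a,b]))
E
```

```text
0.34 28.42 [535.7  15.1 174.7] F [-1.2 -0.   6. ] T [-0.06  0.02  0.01] w 0.339 gf 9.1
0.42 28.73 [535.   15.  173.8] F [1.  0.1 0.9] T [ 0.02 -0.12 -0.03] w 0.42 gf 7.8
0.5 29.05 [534.8  14.8 173.7] F [-0.5  0.1 -1.2] T [-0.02 -0.05  0.05] w 0.504 gf 6.9
0.58 29.37 [535.1  14.9 174. ] F [ 0.2  0.7 -1.3] T [-0.04 -0.17  0.01] w 0.581 gf 1.3
0.75 29.79 [535.1  14.9 174.1] F [-0.  -0.8  0.2] T [-0.05 -0.05  0.02] w 0.749 gf 0.0
0.95 30.25 [535.1  14.9 174. ] F [ 0.1 -0.2  0.4] T [ 0.05 -0.05  0.02] w 0.953 gf 0.0
up 31.37 [534.6  14.7 299.2] F [-0.7  0.1  0.3] T [ 0.   -0.03 -0.03] w 0.951 gf 0.0
away 32.47 [ 350.5 -199.5  330. ] F [ 0.2  0.1 -1.5] T [-0.02 -0.11 -0.01] w 0.952 gf 0.0
top clamp 0.61 [540.   17.5 144.6]
top clamp 0.23 [549.   13.8  79.4]
top clamp_saddle 0.64 [535.2  15.2 132.8]
top jaw_a 0.57 [524.9  18.9  79. ]
top jaw_a 0.49 [547.9  12.1  80.9]
top plate 0.91 [342.7 242.   -0.4]
top plate 0.57 [397.3 496.2   0. ]
top plate 0.53 [544.4  13.4   8.9]
top plate_top 0.72 [541.1  14.   10.1]
top plate_top 0.6 [344.4 245.3 145.2]
top plate_top 0.55 [537.2   9.3 128.2]
top jar 0.73 [7.108e+02 2.409e+02 3.000e-01]
top brush 0.72 [ 7.334e+02 -2.320e+02 -7.000e-01]
side clamp 0.63 [534.9  16.  139.9]
side clamp 0.28 [539.6  15.3   1. ]
side clamp_saddle 0.76 [536.2  17.4 126. ]
side clamp_saddle 0.5 [535.6 280.   -2.9]
side jaw_a 0.68 [556.2  14.6  75.9]
side jaw_a 0.61 [521.2  18.2  76.9]
side jaw_a 0.3 [536.2  15.1 140.5]
side plate 0.91 [344.7 243.6   0.7]
side plate 0.91 [398.4 494.1   1.9]
side plate 0.63 [546.1  16.3  10.1]
side plate_top 0.84 [348.7 249.8 146.4]
side plate_top 0.74 [393.1 501.6 148. ]
side plate_top 0.65 [539.8  14.  126.8]
side brush 0.9 [ 739.8 -229.2    4. ]
side brush 0.64 [548.6  12.5  66.5]
```

View pics/crop6.png

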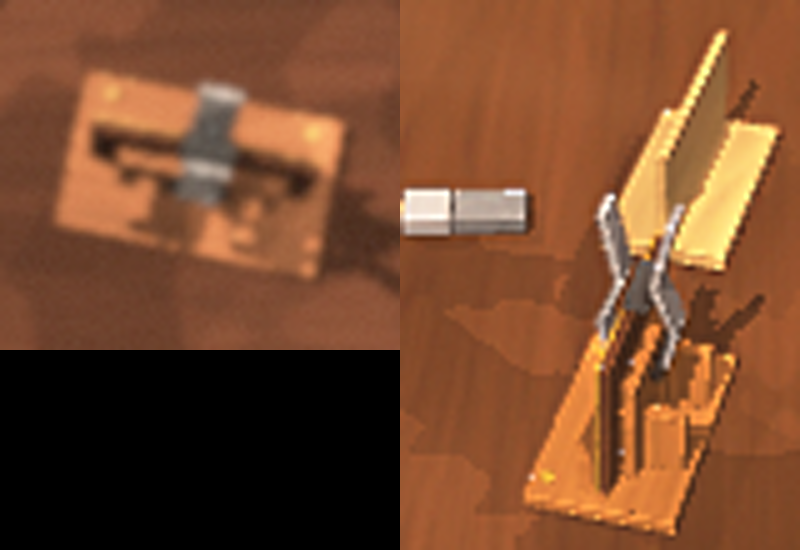

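```bash
python3 -c "
from h import *
print(robot.job_done()); st()"
```

```text
the job is handed in; nothing more can be done
None
the job is handed in; nothing more can be done
```

The job is handed in, at about 33 s of the 51 s allowed: the plate is seated and centred in the stand's slot, brass face outwards. The clamp pinches plate and back board together near the middle, pushed fully down and released, and the jar and brush were not touched.

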